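Read the air tank with the pencil gauge

ROBOT

A 7-joint arm with a two-finger parallel gripper is mounted at the origin on the work surface. World frame = base frame: x ahead of the robot, y to its left, z up, the work surface at z = 0. Lengths are in mm, angles in rad, forces in N, time in s.
With the tool pointing down it reaches from about 400 to 875 mm from the base axis. Payload 4.4 kg.
Tool frame: the origin (TCP) lies midway between the tips of the shut fingers; the grasp point (between the pads) lies 19 mm behind it (ctrl.pinch_z is the distance from the TCP to the grasp point, in mm); z points along the fingers, y is the line along which they close (so a half turn about z gives the same grasp; the last joint's range is limited). The gripper opens to 85 mm and grips with 20 to 120 N. Pads are 22 mm wide; open, the fingers measure 114 mm over their backs; the gripper's body (76 mm by 85 mm) begins 54 mm behind the grasp point. The pads swing forward as they close: fully open they stand 13 mm farther back than shut.
Start: joints at [-1.404, 0.628, 0.038, 1.517, -0.027, 0.996, -0.02], TCP at [149.931, 632.486, 231.313] pointing down, gripper open.
Joint ranges: [-3.06, 3.06], [-0.37, 2.12], [-1.25, 1.32], [0.18, 2.47], [-1.1, 4.24], [0.23, 1.98], [-2.94, 2.94]. Speed limits (rad/s): [2.57, 2.57, 3.14, 3.14, 3.14, 3.14, 3.14].

INTERFACE

Orientations are given as [roll, pitch, yaw] about the fixed x, y, z axes, in that order (R = Rz(yaw) Ry(pitch) Rx(roll)).
In Python, from cell import read_state, cams, order, ctrl gives the robot as it stands.
- The arm moves only by the tool move_arm, never from a script. Its argument "targets" is text: rows parted by semicolons, each of 7 numbers parted by spaces: the gripper's target within -1 to 1 (fully open at 1, half-way at 0, shut at -1), then the shift along the tool's x, y, z in cm, then the turn, a rotation vector about the tool's x, y, z in degrees. A call has 1 to 5 rows; each row shifts and turns the commanded pose from where the row before left it, along the tool's axes as they then stand; what a row does not reach is not made up. A row lasts 1/12 s, in which the tool goes at most 41.7 mm and 7.16 degrees, less where a joint would pass 70% of its speed; a pose out of reach is approached as far as the arm can. A call with a gripper value outside its range is refused whole. The fingers move at their own pace and stop on an object; the grip force is fixed at half the most. Time passes only in rows, so rows that do not move let the fingers close. It gives the time, the measured TCP pose, the force, the opening and the grip force at its end, in the units of the state.
- read_state(): the state, without advancing time (a new reading comes with each control period).
- cams.get_image(name): name is "scene" or "top"; returns a dict with "color" (480x640x3 uint8, red, green, blue), "fovy" (degrees; the focal length in pixels is half the picture's height over the tangent of half this angle, whatever the lens; pixels are square), "cx", "cy" (the principal point, pixels), "k1" (the pictures are not rectified: a ray, as slopes to the right and down, at radius r is drawn at 1 + k1 r^2 times it, then the intrinsics apply), "rvec" (rotation vector, rad) and "tvec" (3), from world to camera coordinates, as OpenCV has them. Camera axes: x right, y down, z forward; pixel columns grow to the right and rows downward; lengths in mm; the calibration is good to about 2 mm. A picture is of the moment at which its call begins. There is no depth.
- order.finish_job(): hands the job in; it is judged then, once.
The state is a dict: "clock": time; "qpos": joint angles; "qd": joint speeds; "tau": joint torques, N m; "eef_pos": TCP position; "tool_rot": TCP orientation; "force": force on the tool from outside, world axes, zero at the start; "torque": the same for the moment, N m; "width": finger opening in mm; "gripper_force": force on a finger pad.
Only numpy, scipy, OpenCV 4.12 (cv2) and the standard library are available. Lean on these libraries where they do the work, as an engineer would, in place of code of your own. Each camera call takes 0.05 s, during which the arm holds its last target. There are 200 camera calls.

TASK

Check the pressure in the small air tank: take the pencil gauge out of its rack and push its mouth straight down onto the tank's valve until the sprung valve head is fully home, firmly but without ever forcing it, and hold it there for two seconds until the white rod has come out and stopped. Then stand the gauge upright again in its own hole in the rack with the rod still out so that the reading can be seen; never move the rod by hand, and leave everything else where it is.

Things in the scene. Friction and masses are not known exactly. Their poses are not given: they have to be found in the camera images.
- gauge: Metal pencil gauge, 95 mm long, 90 g, standing mouth down in the rack at the start. Origin: centre of its lower end (the mouth); z runs up its axis. Head: 24 mm wide, the lowest 26 mm, with a round socket in its underside 15 mm wide and 12 mm deep (socket roof 12 mm above the origin). Above it a tube 18 mm wide up to 95 mm, out of whose top a white rod slides.
- gauge_grip (a point): Point on the gauge's axis to grip it, 20 mm below the tube's top and 75 mm above the mouth (the tube is 18 mm wide here). When the rod is out it stands up to 41 mm above this point, so grip no lower.
- gauge_rod (a joint): White rod, 6 mm wide with black rings and a 9 mm button end 3 mm thick: how far it is out of the tube, m: 0 = in, 0.018 at most. Friction (0.3 N) keeps it where the air has pushed it. The tank's hidden pressure decides how far it comes out (about 7 to 16 mm), within 1.5 s of the valve being pressed home. The air can make the head up to 8 N lighter to push until then.
- tank: Small grey air tank fixed to the bench: lying cylinder 90 mm wide, 170 mm long along its y, top 100 mm above the bench. Origin on the bench under its middle, z up. On top, 55 mm towards +y, is the valve: hex boss 7 mm high, 10 mm brass stem, 12 mm round sprung head; 55 mm towards -y only a low hexagonal plug. Over 25 N from the gauge damages the valve; 15 to 20 N is right.
- valve_top (a point): Centre of the valve head's top face if its stem were screwed right out, 152 mm above the bench (fixed in the tank). The stem is screwed in by an unknown 0 to 24 mm: the head stands that much lower, firmly. Head 12 mm wide (9 mm at its chamfered top): 1.5 mm play in the socket. Pressed by the socket's roof it sinks 3 mm to a hard stop: 9 N at first, 13 N at the stop; under 12 N it does not seal.
- rack: Grey plastic rack block fixed to the bench, 60 mm (x) by 120 mm (y), 30 mm high. Origin on the bench under its middle, z up. Two holes: the gauge stands in the wider one, a marker pen 12 mm wide and 95 mm long in the other, 64 mm from the gauge towards +y. Grip the gauge with the fingers at its -x and +x sides, clear of the pen.
- rack_hole (a point): Centre of the mouth of the gauge's hole (30 mm wide, chamfered, 22 mm deep, floor 8 mm above the bench), 30 mm above the bench, 30 mm from the rack's middle towards its -y.
- marker: Marker pen standing in the rack's small hole, bystander.
- jar: Low brown glass jar, 54 mm wide, 85 mm tall, between the tank's and the rack's places, bystander.
- tape: Cardboard ring 64 mm wide, 24 mm tall, bystander.
- cup: Clear plastic cup, 72 mm wide, 85 mm tall, bystander.
There are look-alikes about, which are no part of the job. Several things look just like the tank: the one meant starts farthest from the robot's base.

How it is judged (in metres and radians):
On the way:
1. the gauge sits straight on the tank's valve, pressed home with more than 12 N, the rod out more than 5 mm and at rest, for a full second (contact force between gauge and tank above 12 N and horizontal distance between gauge and valve_top below 0.004 m and angle between gauge's own z axis and vertical below 0.12 rad and value of joint gauge_rod above 0.005 m and velocity of joint gauge_rod below 0.003 m/s), for 1 s.
At the end, for the whole second after the job is handed in: The gauge stands upright (within 7 degrees) at the bottom of its own hole in the rack (within 6 mm of its centre, mouth within 4 mm of the hole's floor), let go and at rest, with its rod still more than 5 mm out (horizontal distance between gauge and rack_hole below 0.006 m and height (world z) of gauge below 0.012 m and angle between gauge's own z axis and vertical below 0.12 rad and value of joint gauge_rod above 0.005 m and linear speed of gauge below 0.02 m/s and contact force between the fingers and gauge below 0.1 N); the robot touches nothing.
It fails at once if the valve is forced: more than 25 N between gauge and tank (contact force between gauge and tank above 25 N).
It fails at once if the rod is moved by hand: the robot touches the rod (contact force between any of the fingers, the arm and gauge_rod above 0.2 N).
It fails at once if the robot itself pushes on the tank (contact force between the arm and tank above 5 N).
It fails at once if a bystander is moved by more than 30 mm (distance of any of marker, jar, tape, cup, mug_a, mug_b, flask, driver from where it was at the start of the episode above 0.03 m).
It also fails if it takes over 72 s, if anything falls off the work surface, if the arm or the gripper's body presses on something with over 40 N, if the wrist force passes 120 N, or if a joint passes its speed limit or range.

## Working session

There is one attempt and no reset: what is moved stays moved. The work goes in short steps, Python scripts to look and compute and a tool call to move; the robot and the scene stay as the last step left them, time stands still between calls to the robot, and variables do not carry over. Pictures are saved under pics/ and viewed, at most 10 in all, crops included, and the job is handed in when it is done.

Besides the shell and the picture viewer there is one more tool, called after "Request:" by a JSON object that holds its "op" and its "data", one argument or row to a line. move_arm: Moves the arm, as the interface text tells. Its arguments: {"type":"object","properties":{"targets":{"type":"string"}},"required":["targets"]}

```bash
mkdir -p pics; ls
cat > h.py <<'E'
import numpy as np, cv2, json
from cell import read_state, cams, order, ctrl
def grab(n):
    d=cams.get_image(n); return d
def calib(d):
    f=240/np.tan(np.radians(d["fovy"])/2)
    R,_=cv2.Rodrigues(np.array(d["rvec"],float)); return f,R,np.array(d["tvec"],float).ravel()
def ray(d,u,v):
    f,R,t=calib(d); x=np.array([(u-d["cx"])/f,(v-d["cy"])/f]); k=d["k1"]; s=x.copy()
    for _ in range(30): s=x/(1+k*(s@s))
    return -R.T@t, R.T@np.array([s[0],s[1],1.])
def at_z(d,u,v,z):
    c,r=ray(d,u,v); return c+r*(z-c[2])/r[2]
def proj(d,p):
    f,R,t=calib(d); q=R@np.array(p,float)+t; s=q[:2]/q[2]; s=s*(1+d["k1"]*(s@s)); return s*f+[d["cx"],d["cy"]]
def save(n,d): cv2.imwrite("pics/"+n,d["color"][:,:,::-1])
def crop(n,d,x0,y0,x1,y1,k): cv2.imwrite("pics/"+n,cv2.resize(d["color"][y0:y1,x0:x1,::-1],None,fx=k,fy=k,interpolation=cv2.INTER_CUBIC))
E
python3 - <<'E'
from h import *
import pickle
for n in("scene","top"):
    d=grab(n); save(n+"0.png",d); pickle.dump(d,open(n+"0.pkl","wb")); print(n,{k:v for k,v in d.items() if k!="color"}, ray(d,320,240)[0])
print(read_state(), ctrl.pinch_z)
E
```

```text
pics
scene {'fovy': 55.51022325927826, 'cx': 320.91632754242653, 'cy': 240.61603545771158, 'k1': 0.04018989261456423, 'rvec': array([ 2.10617887,  0.56953593, -0.33224507]), 'tvec': array([-465.09482665,   12.27349523, 1173.15917225])} [ 907.78696872 -582.99912674  654.82907505]
top {'fovy': 57.65279128283742, 'cx': 318.8669771007564, 'cy': 237.2904512837823, 'k1': -0.04369103024913686, 'rvec': array([ 2.17001693, -2.20094365,  0.02795247]), 'tvec': array([ 112.27047889,  458.79897623, 1026.64444929])} [ 409.69475672   82.20562446 1049.99639423]
{'clock': 0.1, 'qpos': array([-1.40378121,  0.62925462,  0.03847273,  1.51824873, -0.0270096 ,
        0.99633443, -0.01997687]), 'qd': array([-0.00023361, -0.00186922, -0.00129299, -0.00279091, -0.002168  ,
        0.00051061,  0.00086979]), 'tau': array([ 2.91963865e-03, -5.64526856e+01,  1.23042874e+00, -1.93972886e+01,
        1.12830213e-02,  5.47396994e-03, -8.74865577e-06]), 'eef_pos': array([149.82012064, 631.92111666, 230.48710107]), 'tool_rot': array([-3.13986644e+00,  2.57044316e-05,  2.90877328e+00]), 'force': array([ 0.49842297, -0.45335331,  0.729622  ]), 'torque': array([-0.01127482, -0.02773416, -0.00901736]), 'gripper_force': 0.0, 'width': 85.4418147960344} 18.700000000000003
```

View pics/scene0.png

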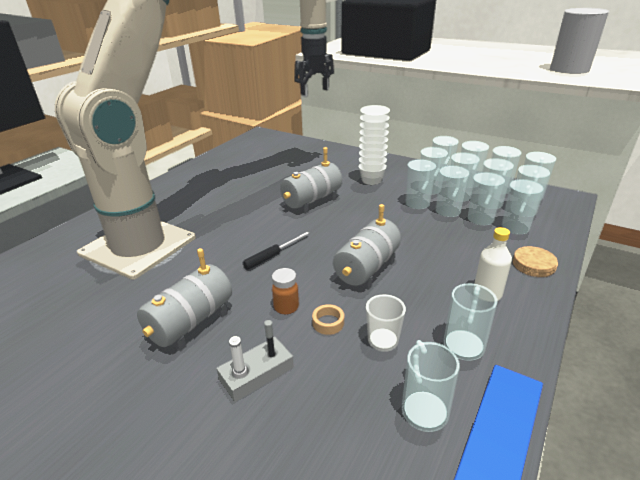

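View pics/top0.png

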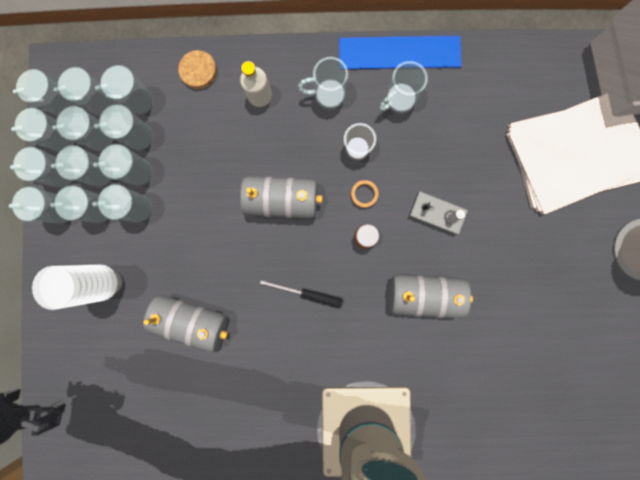

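Tanks in the top view are at (280,198), (186,323) and (432,297). The base is at about (367,430), so (280,198) looks farthest. I'll confirm that with numbers and one enlarged composite crop.

Run:
```python
from h import *
import pickle
s=pickle.load(open("scene0.pkl","rb"));t=pickle.load(open("top0.pkl","rb"))
for p in[(280,198),(186,323),(432,297)]:
    q=at_z(t,*p,60); print(p,q,np.hypot(*q[:2]))
def c(d,x,y,w,h,k=5): return cv2.resize(d["color"][y:y+h,x:x+w,::-1],None,fx=k,fy=k,interpolation=cv2.INTER_CUBIC)
W,H=80,60
a=np.vstack([np.hstack([c(s,335,205,W,H),c(s,210,325,W,H)]),np.hstack([c(t,235,165,W,H),c(t,400,180,W,H)])])
cv2.imwrite("pics/c1.png",a)
```

```text
(280, 198) [549.39751993 192.47863625  60.        ] 582.1388668657969
(186, 323) [266.74314219 410.50173371  60.        ] 489.55446814372016
(432, 297) [ 319.57206538 -148.45843298   60.        ] 352.37226237781016
```

View pics/c1.png

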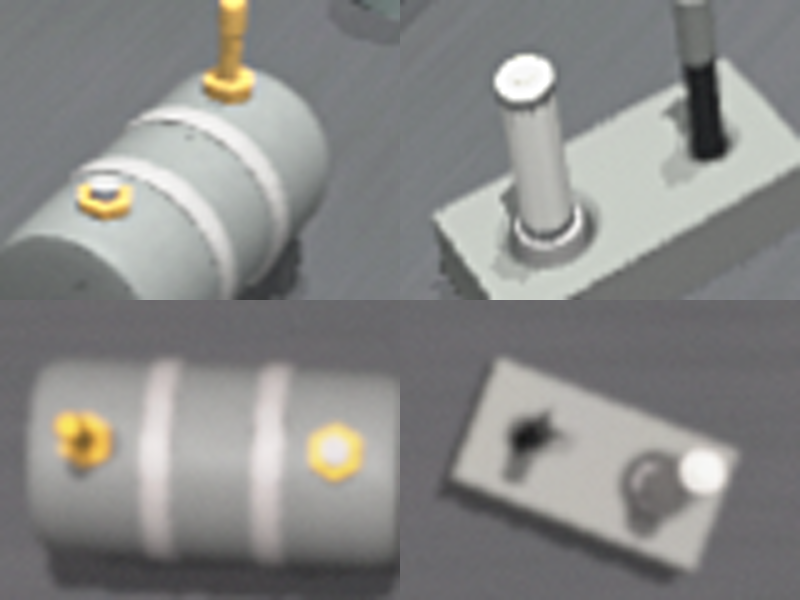

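The top-left and bottom-left crops show the tall valve with its boss at scene (381,222) / top (251,193), and the plug at top (302,195). The right crops show the gauge top at scene (235,341) / top (460,214), with the rack corners clear. The tank at (280,198) is farthest at 582 mm, against 490 and 352 mm for the others, so it's the one.

Run:
```python
from h import *
import pickle
from scipy.optimize import least_squares
s=pickle.load(open("scene0.pkl","rb"));t=pickle.load(open("top0.pkl","rb"))
def tri(a,b):
    r=least_squares(lambda p:np.r_[proj(s,p)-a,proj(t,p)-b],[550,200,100]); return r.x.round(1),r.fun.round(1)
print("gauge top",tri((234.8,340.6),(460.2,213.8)))
print("boss",tri((380.6,221.8),(251.4,192.6)))
print("plug",at_z(t,301.6,195.0,103), "boss@107",at_z(t,251.4,192.6,107), at_z(s,380.6,221.8,107))
print("gtop top@106",at_z(t,460.2,213.8,104.5),at_z(s,234.8,340.6,104.5))
C=[at_z(t,400+(x-400)/5-.4,180+(y-300)/5-.4,30) for x,y in[(497,357),(740,450),(695,572),(452,478)]]
print("rack",np.round(C,1),np.mean(C,0))
hsv=cv2.cvtColor(s["color"],cv2.COLOR_RGB2HSV)
m=(hsv[...,0]>12)&(hsv[...,0]<30)&(hsv[...,1]>120)
for v in range(200,228):
    x=np.where(m[v,365:400])[0]+365
    if len(x):print(v,x.min(),x.max(),end=' | ')
b=at_z(t,251.4,192.6,107)
for z in range(107,153,5):print(z,proj(s,[b[0],b[1],z]).round(1),proj(t,[b[0],b[1],z]).round(1))
```

```text
gauge top (array([ 502.5, -204.9,  101.6]), array([ 0.1, -0. ,  0.1,  0.1]))
boss (array([555.9, 250.4, 101.8]), array([ 0.4, -0.1,  0.2,  0.3]))
plug [549.11309525 140.24013891 103.        ] boss@107 [555.77090024 249.90836531 107.        ] [558.62556818 241.95494257 107.        ]
gtop top@106 [ 502.3801107  -203.88000106  104.5       ] [ 504.56366123 -206.93713769  104.5       ]
rack [[ 564.9 -131.3   30. ]
 [ 519.3 -244.1   30. ]
 [ 462.4 -221.2   30. ]
 [ 508.1 -108.8   30. ]] [ 513.66481871 -176.35430186   30.        ]
205 383 383 | 206 379 383 | 207 380 383 | 208 379 383 | 209 379 383 | 210 380 383 | 211 380 382 | 212 380 382 | 213 380 382 | 214 380 382 | 215 380 382 | 216 380 382 | 217 379 382 | 218 379 382 | 219 377 383 | 220 377 383 | 221 376 382 | 222 376 384 | 223 377 384 | 224 378 383 | 107 [380.9 219.9] [251.4 192.6]
112 [381. 218.] [251.  192.3]
117 [381.2 216.1] [250.6 191.9]
122 [381.3 214.3] [250.2 191.6]
127 [381.4 212.4] [249.7 191.2]
132 [381.5 210.4] [249.3 190.8]
137 [381.6 208.5] [248.9 190.5]
142 [381.7 206.6] [248.5 190.1]
147 [381.9 204.7] [248.  189.7]
152 [382.  202.7] [247.6 189.4]
```

Measurements fit: rack sides come out at 122 × 61 mm, hole estimated at (502.4,-204.2), gauge top at (502.5,-204.9), valve near (556,250). Now I lift clear of the cup stack and swing toward the rack.

Request:
{"op": "move_arm", "data": {
  "targets": "1 0 -2.5 -3 0 0 0; 1 0 -2.5 -3 0 0 0; 1 0 -2.5 -3 0 0 0; 1 0 -2.5 -3 0 0 0"
}}

```text
clock: 0.43
eef_pos: [126.6, 533.6, 351.6]
tool_rot: [-3.14, 0.0, 2.909]
force: [-0.3, 0.7, 1.3]
width: 85.3
gripper_force: 0.0
```

Request:
{"op": "move_arm", "data": {
  "targets": "1 -3.93 -0.14 0 0 0 4.1; 1 -3.93 -0.14 0 0 0 4.1; 1 -3.93 -0.14 0 0 0 4.1; 1 -3.93 -0.14 0 0 0 4.1; 1 -3.93 -0.14 0 0 0 4.1"
}}

```text
clock: 0.85
eef_pos: [307.6, 456.0, 351.1]
tool_rot: [-3.142, 0.0, 2.548]
force: [-0.1, 0.5, 0.4]
width: 85.2
gripper_force: 0.0
```

Request:
{"op": "move_arm", "data": {
  "targets": "1 -3.93 -0.14 0 0 0 4.1; 1 -3.93 -0.14 0 0 0 4.1; 1 -3.93 -0.14 0 0 0 4.1; 1 -3.93 -0.14 0 0 0 4.1; 1 -3.93 -0.14 0 0 0 4.1"
}}

```text
clock: 1.27
eef_pos: [447.8, 319.4, 350.9]
tool_rot: [-3.141, 0.0, 2.19]
force: [0.7, 0.9, -0.1]
width: 85.6
gripper_force: 0.0
```

Request:
{"op": "move_arm", "data": {
  "targets": "1 -3.93 -0.14 0 0 0 4.1; 1 -3.93 -0.14 0 0 0 4.1; 1 -3.93 -0.14 0 0 0 4.1; 1 -3.93 -0.14 0 0 0 4.1; 1 -3.93 -0.14 0 0 0 4.1"
}}

```text
clock: 1.68
eef_pos: [531.2, 142.5, 350.9]
tool_rot: [-3.141, 0.0, 1.832]
force: [0.5, 0.3, 0.8]
width: 85.3
gripper_force: 0.0
```

Request:
{"op": "move_arm", "data": {
  "targets": "1 -3.93 -0.14 0 0 0 4.1; 1 -3.93 -0.14 0 0 0 4.1; 1 -3.93 -0.14 0 0 0 4.1; 1 -3.93 -0.14 0 0 0 4.1; 1 -3.93 -0.14 0 0 0 4.1"
}}

```text
clock: 2.1
eef_pos: [547.4, -52.5, 350.9]
tool_rot: [-3.141, 0.0, 1.474]
force: [0.8, -0.4, 0.1]
width: 85.6
gripper_force: 0.0
```

Request:
{"op": "move_arm", "data": {
  "targets": "1 -3.93 -0.14 0 0 0 4.1; 1 -3.93 -0.14 0 0 0 4.1; 1 -3.93 -0.14 0 0 0 4.1; 1 -3.93 -0.14 0 0 0 4.1; 1 0 0 0 0 0 0"
}}

```text
clock: 2.52
eef_pos: [506.1, -212.7, 351.9]
tool_rot: [3.141, 0.006, 1.176]
force: [0.1, -1.1, 0.3]
width: 85.5
gripper_force: 0.0
```

Request:
{"op": "move_arm", "data": {
  "targets": "1 0 0 0 0 0 0; 1 0 0 0 0 0 0"
}}

```text
clock: 2.68
eef_pos: [510.9, -202.4, 350.9]
tool_rot: [-3.141, -0.001, 1.192]
force: [-0.0, -0.4, -0.2]
width: 85.2
gripper_force: 0.0
```

Request:
{"op": "move_arm", "data": {
  "targets": "1 -0.52 -0.71 0 0 0 0; 1 0 0 4 0 0 0; 1 0 0 4 0 0 0; 1 0 0 4 0 0 0; 1 0 0 4 0 0 0"
}}

```text
clock: 3.1
eef_pos: [502.4, -203.4, 190.0]
tool_rot: [3.141, -0.001, 1.195]
force: [0.5, 0.1, -0.9]
width: 85.5
gripper_force: 0.0
```

Request:
{"op": "move_arm", "data": {
  "targets": "1 0 0 4 0 0 0; 1 0 0 3 0 0 0; 1 0 0 3 0 0 0; 1 0 0 0 0 0 0; 1 0 0 0 0 0 0"
}}

```text
clock: 3.52
eef_pos: [501.4, -203.9, 90.6]
tool_rot: [-3.138, -0.0, 1.193]
force: [0.7, -0.3, 0.4]
width: 85.4
gripper_force: 0.0
```

Run:
```python
from h import *
s=grab("scene");t=grab("top")
print(read_state()["eef_pos"])
def c(d,x,y,w,h,k=5): return cv2.resize(d["color"][y:y+h,x:x+w,::-1],None,fx=k,fy=k,interpolation=cv2.INTER_CUBIC)
cv2.imwrite("pics/c2.png",np.hstack([c(s,200,300,80,100),c(t,415,160,80,100)]))
```

```text
[ 503.3394336  -205.43917688   92.92584079]
```

View pics/c2.png

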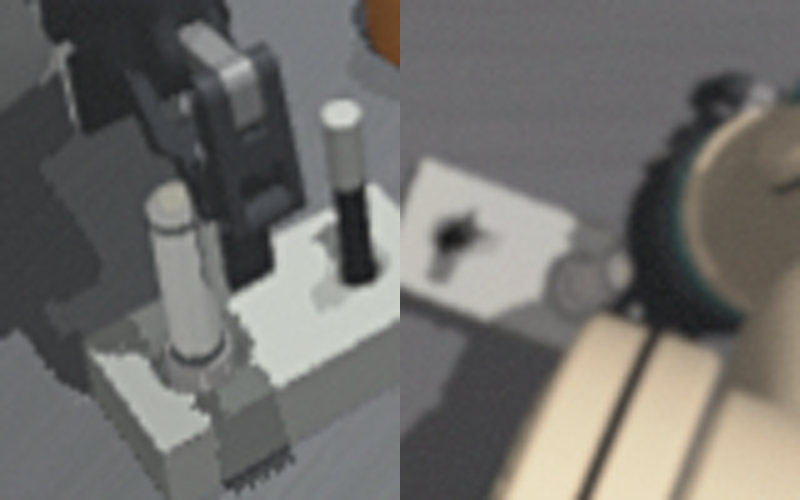

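Run:
```python
from h import *
import pickle
s=pickle.load(open("scene0.pkl","rb"))
st=read_state(); p=st["eef_pos"]; print(p,st["tool_rot"])
y=np.array([.929,-.37,0]);x=np.array([.37,.929,0])
for n,q in[("tcp",p),("y+",p+42*y+[0,0,13]),("y-",p-42*y+[0,0,13]),("x+",p+42*x+[0,0,13]),("x-",p-42*x+[0,0,13]),("gtop",[502.4,-204.6,104])]:
    print(n,(proj(s,q)-[200,300])*5)
```

```text
[ 503.3394336  -205.43917688   92.92584079] [3.13916975e+00 1.11002864e-05 1.19248170e+00]
tcp [178.42802636 223.5692218 ]
y+ [237.53847441 272.48746779]
y- [114.0930367  124.31180256]
x+ [284.6259826  137.82867329]
x- [ 55.71297821 256.90335075]
gtop [173.70230474 197.06903904]
```

The fingers straddle the gauge as projected: near finger tip at crop (250,275), gauge top at (170,200). Lower and close.

Request:
{"op": "move_arm", "data": {
  "targets": "1 0 0 1.4 0 0 0; 1 0 0 1.3 0 0 0; 1 0 0 0 0 0 0; 0 0 0 0 0 0 0; -0.3 0 0 0 0 0 0"
}}

```text
clock: 4.03
eef_pos: [503.3, -205.8, 66.0]
tool_rot: [3.139, -0.0, 1.192]
force: [0.3, -0.3, -0.4]
width: 63.6
gripper_force: 0.0
```

Request:
{"op": "move_arm", "data": {
  "targets": "-1 0 0 0 0 0 0; -1 0 0 0 0 0 0; -1 0 0 0 0 0 0; -1 0 0 0 0 0 0; -1 0 0 0 0 0 0"
}}

```text
clock: 4.45
eef_pos: [502.5, -205.5, 64.9]
tool_rot: [3.141, -0.0, 1.191]
force: [-1.0, 0.0, 6.1]
width: 16.5
gripper_force: 58.3
```

Request:
{"op": "move_arm", "data": {
  "targets": "-1 0 0 0 0 0 0; -1 0 0 0 0 0 0; -1 0 0 0 0 0 0; -1 0 0 0 0 0 0; -1 0 0 0 0 0 0"
}}

```text
clock: 4.87
eef_pos: [502.5, -205.5, 64.9]
tool_rot: [3.141, -0.0, 1.191]
force: [-0.3, 1.6, 5.8]
width: 16.7
gripper_force: 58.3
```

Gripped (16.6 mm, 58 N). I'll lift it straight out and enlarge the valve in both of the first pictures.

Request:
{"op": "move_arm", "data": {
  "targets": "-1 0 0 -1 0 0 0; -1 0 0 -2 0 0 0; -1 0 0 -3 0 0 0; -1 0 0 -4 0 0 0; -1 0 0 -4 0 0 0"
}}

```text
clock: 5.28
eef_pos: [501.1, -205.1, 205.5]
tool_rot: [-3.139, 0.001, 1.191]
force: [1.6, 0.1, -0.6]
width: 16.4
gripper_force: 58.5
```

Request:
{"op": "move_arm", "data": {
  "targets": "-1 0 0 -4 0 0 0; -1 0 0 -2 0 0 0; -1 0 0 0 0 0 0; -1 0 0 0 0 0 0; -1 0 0 0 0 0 0"
}}

```text
clock: 5.7
eef_pos: [501.4, -204.6, 263.4]
tool_rot: [-3.139, -0.0, 1.192]
force: [-0.1, 0.2, -0.8]
width: 16.7
gripper_force: 58.6
```

Run:
```python
from h import *
import pickle
s=pickle.load(open("scene0.pkl","rb"));t=pickle.load(open("top0.pkl","rb"))
def c(d,x,y,w,h,k): return cv2.resize(d["color"][y:y+h,x:x+w,::-1],None,fx=k,fy=k,interpolation=cv2.INTER_CUBIC)
cv2.imwrite("pics/c3.png",np.hstack([c(s,368,200,25,30,16),c(t,238,178,25,30,16)]))
```

```text
(no output)
```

View pics/c3.png

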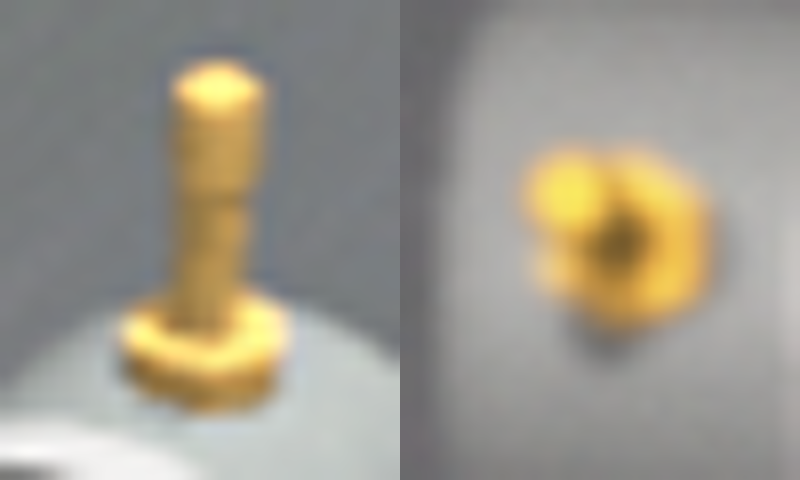

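Left crop: head top at scene (381.2,204.8), boss top at (380.3,219.9). Right crop: head at top view (248.0,189.4), boss centre at about (251.5,192.6).

Run:
```python
from h import *
import pickle
from scipy.optimize import least_squares
s=pickle.load(open("scene0.pkl","rb"));t=pickle.load(open("top0.pkl","rb"))
def tri(a,b):
    r=least_squares(lambda p:np.r_[proj(s,p)-a,proj(t,p)-b],[550,200,100]); return r.x.round(1),r.fun.round(1)
a,b,c,d=(381.2,204.8),(248.0,189.4),(380.3,219.9),(251.5,192.6)
print("head",tri(a,b)); print("boss",tri(c,d))
# vertical axis fit with boss z=107, free head z, per-camera pixel offsets none
r=least_squares(lambda p:np.r_[proj(s,[p[0],p[1],p[2]])-a,proj(t,[p[0],p[1],p[2]])-b,proj(s,[p[0],p[1],107])-c,proj(t,[p[0],p[1],107])-d],[555,250,145])
print(r.x,r.fun.round(1))
```

```text
head (array([555.6, 249.4, 147.1]), array([ 0.5, -0.1,  0.2,  0.4]))
boss (array([555.2, 249.3, 107.3]), array([ 0.3, -0.1,  0.1,  0.2]))
[555.38769996 249.42101994 147.08962423] [ 0.4 -0.1  0.2  0.5  0.4  0.   0.1  0.2]
```

Request:
{"op": "move_arm", "data": {
  "targets": "-1 2 -0.53 0 0 0 0; -1 3.72 -1 0 0 0 0; -1 3.72 -1 0 0 0 0; -1 3.72 -1 0 0 0 0; -1 3.72 -1 0 0 0 0"
}}

```text
clock: 6.12
eef_pos: [521.3, -30.0, 262.4]
tool_rot: [-3.138, 0.002, 1.19]
force: [0.3, 0.1, 0.0]
width: 16.7
gripper_force: 58.6
```

Request:
{"op": "move_arm", "data": {
  "targets": "-1 3.72 -1 0 0 0 0; -1 3.72 -1 0 0 0 0; -1 3.72 -1 0 0 0 0; -1 3.72 -1 0 0 0 0; -1 3.72 -1 0 0 0 0"
}}

```text
clock: 6.53
eef_pos: [543.7, 161.2, 262.2]
tool_rot: [-3.138, 0.003, 1.191]
force: [1.0, -0.1, -1.3]
width: 16.2
gripper_force: 58.6
```

Request:
{"op": "move_arm", "data": {
  "targets": "-1 3.72 -1 0 0 0 0; -1 3.72 -1 0 0 0 0; -1 1.27 -0.28 0 0 0 0; -1 0 0 0 0 0 0; -1 0 0 0 0 0 0"
}}

```text
clock: 6.95
eef_pos: [555.0, 248.9, 262.0]
tool_rot: [-3.139, 0.004, 1.193]
force: [0.4, -1.5, -1.2]
width: 16.5
gripper_force: 58.6
```

Request:
{"op": "move_arm", "data": {
  "targets": "-1 0 0 2.5 0 0 0; -1 0 0 1 0 0 0; -1 0 0 0 0 0 0; -1 0 0 0 0 0 0; -1 0 0 0 0 0 0"
}}

```text
clock: 7.37
eef_pos: [556.7, 247.9, 229.9]
tool_rot: [3.141, -0.0, 1.19]
force: [0.5, 0.5, -0.1]
width: 16.3
gripper_force: 58.6
```

Run:
```python
from h import *
import pickle
P=[]
for i in range(6):
    s=grab("scene"); P.append(read_state()["eef_pos"])
print(np.mean(P,0),np.std(P,0),read_state()["tool_rot"])
t=grab("top"); pickle.dump((s,t),open("hov.pkl","wb"))
def c(d,x,y,w,h,k): return cv2.resize(d["color"][y:y+h,x:x+w,::-1],None,fx=k,fy=k,interpolation=cv2.INTER_CUBIC)
cv2.imwrite("pics/c4.png",np.hstack([c(s,350,165,50,75,8),c(t,225,160,50,75,8)]))
p=np.mean(P,0)
for z in(0,-37.9,-56.9):print(z,((proj(s,p+[0,0,z])-[350,165])+.45)*8)
```

```text
[556.67338687 248.66902271 230.1062337 ] [0.16238892 0.24161564 0.14515749] [ 3.14109142e+00 -7.64795677e-04  1.19139899e+00]
0 [276.47499207  51.94707184]
-37.9 [268.54286988 179.00529257]
-56.9 [264.71100436 240.64816267]
```

View pics/c4.png

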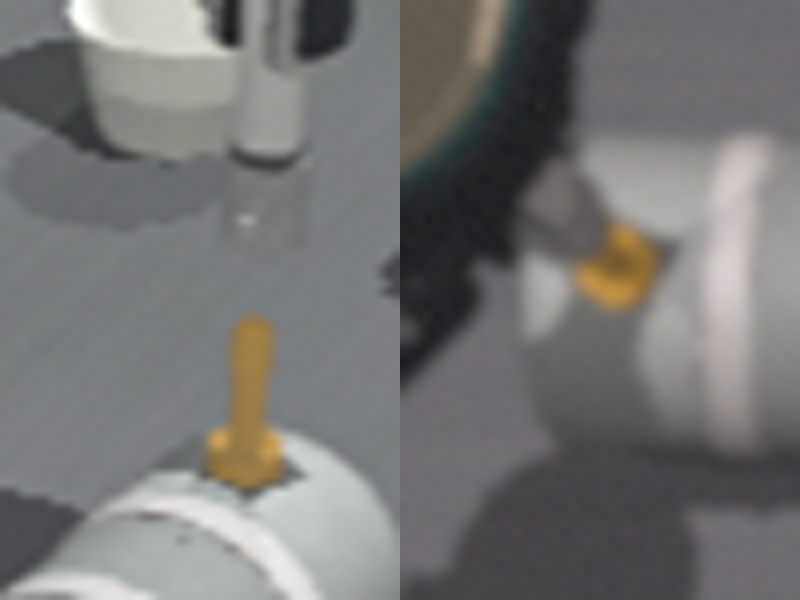

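Scene crop: gauge mouth centre at about (263.5,240) against a predicted (264.7,240.6), valve head top at (253,325). Top crop: the visible rim of the gauge head has its right edge near (612,215) and lower edge near (570,255), which I'll check against prediction.

Run:
```python
from h import *
import pickle
s,t=pickle.load(open("hov.pkl","rb"))
p=np.array([556.67,248.67,230.1-56.9])
a=np.linspace(0,6.283,73)
for nm,d,o,off in(("top",t,[225,160],400),("scene",s,[350,165],0)):
  Q=np.array([(proj(d,p+[12*np.cos(x),12*np.sin(x),0])-o+.45)*8+[off,0] for x in a]); print(nm,Q.min(0),Q.max(0),Q.mean(0))
print("head pred scene",(proj(s,[555.4,249.4,147.1])-[350,165]+.45)*8,"top",(proj(t,[555.4,249.4,147.1])-[225,160]+.45)*8+[400,0])
g=cv2.cvtColor(t["color"],cv2.COLOR_RGB2GRAY)[178:196,238:256]; print(g)
g=cv2.cvtColor(s["color"],cv2.COLOR_RGB2GRAY)[184:202,374:392]; print(g)
```

```text
top [526.66197873 174.94356213] [620.32575661 268.46674059] [573.4796369  221.04741747]
scene [220.92203402 220.22497234] [308.59642276 261.50780879] [265.27911101 240.8979527 ]
head pred scene [256.52654717 321.01873496] top [589.56995701 242.73341947]
[[ 30  31  32  33  38  40  44  62  82 105 127 140 142 142 144 142 141 140]
 [ 32  35  32  35  41  52  64  72  89 115 138 149 150 150 150 150 149 149]
 [ 36  36  35  35  50  72  88  93 101 121 144 155 156 156 156 154 156 154]
 [ 35  32  33  44  64  87 100 103 105 117 136 152 158 159 160 159 159 160]
 [ 36  35  41  60  79  98 109 104 100 102 117 139 155 164 162 163 163 163]
 [ 32  38  54  76  95 106 108 106 100  92 103 122 146 161 167 168 167 168]
 [ 33  47  69  93 105 106 111 109 103  95  95 110 138 159 171 173 172 170]
 [ 34  54  76  96 107 110 110 109 103  94  90 102 125 151 166 172 172 173]
 [ 37  51  71  89 100 105 108 104 101  91  92  95 108 134 154 166 170 174]
 [ 42  58  70  76  86  97 103 103  95  90  91  90  97 116 137 150 159 167]
 [ 44  62  77  80  81  83  91  93  92  92  92  90  94 114 134 141 144 150]
 [ 46  64  80  88  88
[... 1155 characters left out ...]
120 118 119 125 126 124]
 [125 125 125 117 112 119 131 131 122 122 121 122 120 116 119 124 124 122]
 [124 126 125 117 115 119 126 128 121 121 125 120 119 116 119 125 124 123]
 [124 126 123 120 119 120 121 120 121 121 123 120 118 115 120 123 122 124]
 [124 125 122 122 122 123 122 120 121 120 120 121 121 122 123 123 124 125]
 [123 124 123 123 123 126 124 121 121 120 120 124 124 123 124 124 125 124]
 [123 123 122 124 124 124 123 123 124 124 124 124 122 123 125 125 124 126]
 [122 124 123 122 122 123 121 124 125 125 126 123 122 123 125 126 125 126]
 [124 122 126 124 123 121 123 124 124 125 123 124 125 124 126 124 125 125]
 [125 125 123 124 122 124 124 125 124 124 122 123 123 125 124 124 125 125]]
```

Net correction is about -1.4 mm in x. Shift, then descend gently while watching the force.

Request:
{"op": "move_arm", "data": {
  "targets": "-1 -0.05 -0.13 0 0 0 0; -1 0 0 1 0 0 0; -1 0 0 1 0 0 0; -1 0 0 0 0 0 0; -1 0 0 0 0 0 0"
}}

```text
clock: 8.13
eef_pos: [554.0, 248.7, 208.0]
tool_rot: [-3.14, 0.002, 1.191]
force: [0.3, -0.3, -1.9]
width: 16.7
gripper_force: 58.6
```

Request:
{"op": "move_arm", "data": {
  "targets": "-1 0 0 0.1 0 0 0; -1 0 0 0.1 0 0 0; -1 0 0 0.1 0 0 0; -1 0 0 0.1 0 0 0; -1 0 0 0 0 0 0"
}}

```text
clock: 8.55
eef_pos: [554.7, 248.9, 205.2]
tool_rot: [-3.141, 0.0, 1.191]
force: [0.0, 0.6, -0.9]
width: 16.5
gripper_force: 58.6
```

Request:
{"op": "move_arm", "data": {
  "targets": "-1 0 0 0.1 0 0 0; -1 0 0 0.1 0 0 0; -1 0 0 0 0 0 0"
}}

```text
clock: 8.8
eef_pos: [554.7, 248.8, 203.1]
tool_rot: [-3.141, 0.0, 1.191]
force: [0.2, -0.1, -1.3]
width: 16.3
gripper_force: 58.6
```

Request:
{"op": "move_arm", "data": {
  "targets": "-1 0 0 0.1 0 0 0; -1 0 0 0.1 0 0 0; -1 0 0 0 0 0 0"
}}

```text
clock: 9.05
eef_pos: [554.6, 248.8, 201.1]
tool_rot: [-3.141, 0.0, 1.191]
force: [-0.2, -0.3, -0.7]
width: 16.6
gripper_force: 58.6
```

Request:
{"op": "move_arm", "data": {
  "targets": "-1 0 0 0.1 0 0 0; -1 0 0 0.1 0 0 0; -1 0 0 0 0 0 0"
}}

```text
clock: 9.3
eef_pos: [554.6, 248.8, 199.0]
tool_rot: [-3.141, 0.0, 1.191]
force: [0.3, -0.6, -0.2]
width: 16.9
gripper_force: 58.6
```

Request:
{"op": "move_arm", "data": {
  "targets": "-1 0 0 0.1 0 0 0; -1 0 0 0.1 0 0 0; -1 0 0 0 0 0 0"
}}

```text
clock: 9.55
eef_pos: [554.6, 248.8, 197.0]
tool_rot: [-3.141, 0.0, 1.191]
force: [-0.7, 0.3, -0.4]
width: 16.6
gripper_force: 58.6
```

Request:
{"op": "move_arm", "data": {
  "targets": "-1 0 0 0.1 0 0 0; -1 0 0 0.1 0 0 0; -1 0 0 0 0 0 0"
}}

```text
clock: 9.8
eef_pos: [554.7, 248.8, 195.1]
tool_rot: [-3.141, 0.0, 1.191]
force: [-0.0, 0.4, -0.6]
width: 16.7
gripper_force: 58.6
```

Request:
{"op": "move_arm", "data": {
  "targets": "-1 0 0 0.1 0 0 0; -1 0 0 0 0 0 0"
}}

```text
clock: 9.97
eef_pos: [554.7, 248.9, 194.1]
tool_rot: [-3.141, 0.0, 1.191]
force: [0.7, 1.3, -0.9]
width: 16.3
gripper_force: 58.6
```

Request:
{"op": "move_arm", "data": {
  "targets": "-1 0 0 0.1 0 0 0; -1 0 0 0 0 0 0"
}}

```text
clock: 10.13
eef_pos: [554.7, 248.8, 193.1]
tool_rot: [-3.141, 0.0, 1.191]
force: [1.1, -0.5, -0.4]
width: 16.3
gripper_force: 58.6
```

Request:
{"op": "move_arm", "data": {
  "targets": "-1 0 0 0.1 0 0 0; -1 0 0 0 0 0 0"
}}

```text
clock: 10.3
eef_pos: [554.7, 248.8, 192.1]
tool_rot: [-3.141, 0.0, 1.191]
force: [-1.0, -0.1, -0.7]
width: 16.8
gripper_force: 58.6
```

Request:
{"op": "move_arm", "data": {
  "targets": "-1 0 0 0.1 0 0 0; -1 0 0 0 0 0 0"
}}

```text
clock: 10.47
eef_pos: [554.9, 248.9, 191.7]
tool_rot: [3.142, -0.0, 1.191]
force: [-1.7, -0.5, 3.4]
width: 16.4
gripper_force: 58.9
```

Request:
{"op": "move_arm", "data": {
  "targets": "-1 0 0 0.1 0 0 0; -1 0 0 0 0 0 0"
}}

```text
clock: 10.63
eef_pos: [554.9, 248.9, 191.2]
tool_rot: [3.142, -0.001, 1.191]
force: [-2.0, 0.1, 6.2]
width: 16.8
gripper_force: 59.2
```

Contact at TCP 192, the height predicted for the socket roof. I'll keep pressing in small steps.

Request:
{"op": "move_arm", "data": {
  "targets": "-1 0 0 0.1 0 0 0; -1 0 0 0 0 0 0"
}}

```text
clock: 10.8
eef_pos: [555.0, 249.0, 190.7]
tool_rot: [3.141, -0.001, 1.191]
force: [-2.5, -0.6, 11.0]
width: 16.6
gripper_force: 59.5
```

Request:
{"op": "move_arm", "data": {
  "targets": "-1 0 0 0.1 0 0 0; -1 0 0 0 0 0 0"
}}

```text
clock: 10.97
eef_pos: [555.0, 249.0, 190.0]
tool_rot: [3.141, -0.002, 1.191]
force: [-3.5, -0.0, 11.9]
width: 16.7
gripper_force: 59.5
```

Request:
{"op": "move_arm", "data": {
  "targets": "-1 0 0 0.1 0 0 0; -1 0 0 0 0 0 0"
}}

```text
clock: 11.13
eef_pos: [555.0, 249.0, 189.1]
tool_rot: [3.141, -0.002, 1.191]
force: [-3.1, -1.0, 12.6]
width: 16.4
gripper_force: 59.6
```

Request:
{"op": "move_arm", "data": {
  "targets": "-1 0 0 0.05 0 0 0; -1 0 0 0 0 0 0"
}}

```text
clock: 11.3
eef_pos: [555.0, 249.0, 188.8]
tool_rot: [3.141, -0.002, 1.191]
force: [-3.6, -1.1, 14.1]
width: 16.5
gripper_force: 59.7
```

Request:
{"op": "move_arm", "data": {
  "targets": "-1 0 0 0 0 0 0; -1 0 0 0 0 0 0; -1 0 0 0 0 0 0; -1 0 0 0 0 0 0; -1 0 0 0 0 0 0"
}}

```text
clock: 11.72
eef_pos: [555.1, 249.0, 188.9]
tool_rot: [3.141, -0.002, 1.191]
force: [-3.9, -0.2, 13.2]
width: 16.6
gripper_force: 59.7
```

Request:
{"op": "move_arm", "data": {
  "targets": "-1 0 0 0.04 0 0 0; -1 0 0 0 0 0 0; -1 0 0 0 0 0 0"
}}

```text
clock: 11.97
eef_pos: [555.1, 249.0, 188.7]
tool_rot: [3.141, -0.002, 1.191]
force: [-4.5, -1.4, 15.0]
width: 16.5
gripper_force: 60.0
```

Request:
{"op": "move_arm", "data": {
  "targets": "-1 0 -0.03 0.02 0 0 0; -1 0 0 0 0 0 0; -1 0 0 0 0 0 0; -1 0 0 0 0 0 0; -1 0 0 0 0 0 0"
}}

```text
clock: 12.38
eef_pos: [555.1, 249.0, 188.6]
tool_rot: [3.141, -0.002, 1.191]
force: [-3.9, -2.2, 15.0]
width: 16.7
gripper_force: 60.0
```

Request:
{"op": "move_arm", "data": {
  "targets": "-1 0 0 0 0 0 0; -1 0 0 0 0 0 0; -1 0 0 0 0 0 0; -1 0 0 0 0 0 0; -1 0 0 0 0 0 0"
}}

```text
clock: 12.8
eef_pos: [555.1, 249.0, 188.6]
tool_rot: [3.141, -0.002, 1.191]
force: [-3.8, -0.8, 15.7]
width: 16.3
gripper_force: 60.0
```

Request:
{"op": "move_arm", "data": {
  "targets": "-1 0 0 0 0 0 0; -1 0 0 0 0 0 0; -1 0 0 0 0 0 0; -1 0 0 0 0 0 0; -1 0 0 0 0 0 0"
}}

```text
clock: 13.22
eef_pos: [555.1, 249.0, 188.6]
tool_rot: [3.141, -0.002, 1.191]
force: [-3.8, -0.9, 15.2]
width: 16.5
gripper_force: 60.0
```

Run:
```python
from h import *
import pickle
F=[];P=[]
for i in range(8):
    s=grab("scene"); r=read_state(); F.append(r["force"]);P.append(r["eef_pos"])
print(np.mean(F,0),np.std(F,0),np.mean(P,0))
pickle.dump(s,open("press.pkl","wb"))
def c(d,x,y,w,h,k): return cv2.resize(d["color"][y:y+h,x:x+w,::-1],None,fx=k,fy=k,interpolation=cv2.INTER_CUBIC)
cv2.imwrite("pics/c5.png",c(s,345,140,80,100,6))
p=np.mean(P,0)
for z in(38,48,56):print(z,((proj(s,p+[0,0,z])-[345,140])+.45)*6)
```

```text
[-3.75269389 -1.01589475 15.37196194] [0.39220477 0.49186818 0.5462548 ] [555.0718301  249.004476   188.64161702]
38 [233.07511907 196.56753725]
48 [234.66443067 170.83482037]
56 [235.95127162 150.02854942]
```

View pics/c5.png

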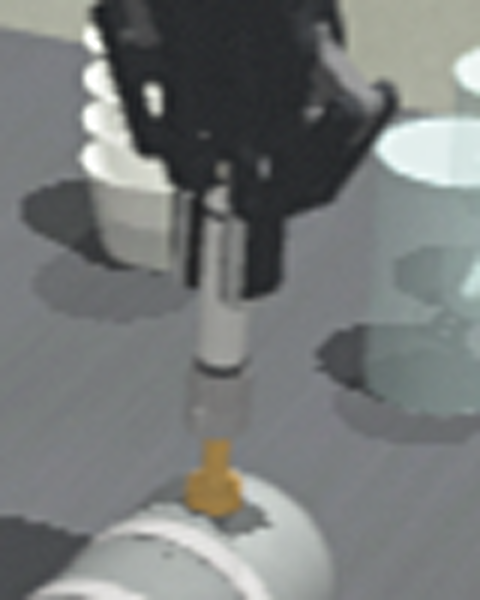

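The gauge sits straight on the valve: tube axis at crop x≈222, stem at 217, as projected. The rod tip seems to show at (222,168). I'll press slightly firmer (about 17 N) and hold to be safe.

Request:
{"op": "move_arm", "data": {
  "targets": "-1 0 0 0.04 0 0 0; -1 0 0 0 0 0 0; -1 0 0 0 0 0 0; -1 0 0 0 0 0 0; -1 0 0 0 0 0 0"
}}

```text
clock: 14.03
eef_pos: [555.1, 249.0, 188.6]
tool_rot: [3.141, -0.002, 1.191]
force: [-3.7, -1.2, 17.5]
width: 16.4
gripper_force: 60.3
```

Request:
{"op": "move_arm", "data": {
  "targets": "-1 0 0 0 0 0 0; -1 0 0 0 0 0 0; -1 0 0 0 0 0 0; -1 0 0 0 0 0 0; -1 0 0 0 0 0 0"
}}

```text
clock: 14.45
eef_pos: [555.1, 249.0, 188.6]
tool_rot: [3.141, -0.002, 1.191]
force: [-5.0, -0.9, 18.1]
width: 16.7
gripper_force: 60.3
```

Request:
{"op": "move_arm", "data": {
  "targets": "-1 0 0 0 0 0 0; -1 0 0 0 0 0 0; -1 0 0 0 0 0 0; -1 0 0 0 0 0 0; -1 0 0 0 0 0 0"
}}

```text
clock: 14.87
eef_pos: [555.1, 249.0, 188.6]
tool_rot: [3.141, -0.002, 1.191]
force: [-4.7, -0.7, 18.4]
width: 16.7
gripper_force: 60.3
```

Request:
{"op": "move_arm", "data": {
  "targets": "-1 0 0 0 0 0 0; -1 0 0 0 0 0 0; -1 0 0 0 0 0 0; -1 0 0 0 0 0 0; -1 0 0 0 0 0 0"
}}

```text
clock: 15.28
eef_pos: [555.1, 249.0, 188.6]
tool_rot: [3.141, -0.002, 1.191]
force: [-4.8, -0.3, 17.8]
width: 16.8
gripper_force: 60.3
```

Request:
{"op": "move_arm", "data": {
  "targets": "-1 0 0 0 0 0 0; -1 0 0 0 0 0 0; -1 0 0 0 0 0 0; -1 0 0 0 0 0 0; -1 0 0 0 0 0 0"
}}

```text
clock: 15.7
eef_pos: [555.1, 249.0, 188.6]
tool_rot: [3.141, -0.002, 1.191]
force: [-4.3, -0.8, 17.7]
width: 16.4
gripper_force: 60.3
```

Hard stop confirmed: height unchanged at about 18 N. Lift straight off and check the rod.

Request:
{"op": "move_arm", "data": {
  "targets": "-1 0 0 -0.3 0 0 0; -1 0 0 -0.6 0 0 0; -1 0 0 -1.2 0 0 0; -1 0 0 -2 0 0 0; -1 0 0 -3 0 0 0"
}}

```text
clock: 16.12
eef_pos: [552.8, 248.6, 255.7]
tool_rot: [-3.138, 0.004, 1.191]
force: [0.3, 0.9, -0.9]
width: 16.6
gripper_force: 58.6
```

Request:
{"op": "move_arm", "data": {
  "targets": "-1 0 0 -1 0 0 0; -1 0 0 0 0 0 0; -1 0 0 0 0 0 0; -1 0 0 0 0 0 0"
}}

```text
clock: 16.45
eef_pos: [553.5, 248.9, 265.4]
tool_rot: [-3.14, 0.002, 1.192]
force: [-0.5, 0.1, -1.1]
width: 16.5
gripper_force: 58.6
```

Run:
```python
from h import *
P=[]
for i in range(4):
    s=grab("scene"); P.append(read_state()["eef_pos"])
p=np.mean(P,0);print(p,read_state()["tool_rot"])
d=np.array([502.4,-204.4])-p[:2]; c,q=np.cos(1.191),np.sin(1.191)
print("tool x,y mm",d[0]*c+d[1]*q, d[0]*q-d[1]*c)
cv2.imwrite("pics/c6.png",cv2.resize(s["color"][110:200,345:425,::-1],None,fx=6,fy=6,interpolation=cv2.INTER_CUBIC))
for z in(38,48,56,-56.9):print(z,((proj(s,p+[0,0,z])-[345,110])+.45)*6)
```

```text
[553.63882841 248.83430793 265.3055299 ] [-3.14013082e+00  1.71515817e-03  1.19131784e+00]
tool x,y mm -439.9327433412711 120.44059432714477
38 [241.76323855 170.61035407]
48 [243.50304992 142.37961724]
56 [244.91282804 119.53838511]
-56.9 [226.39462366 422.06883479]
```

View pics/c6.png

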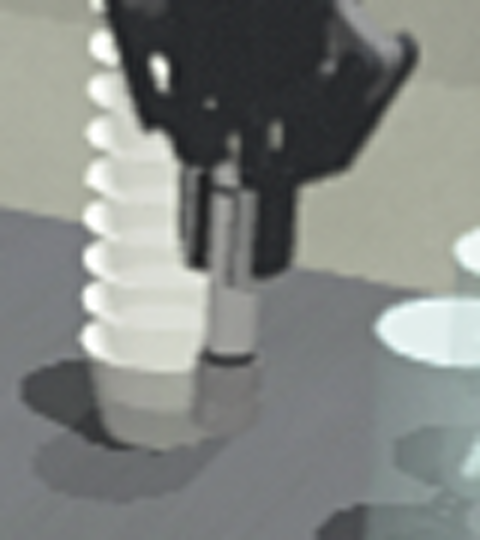

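The rod shows as a light piece at (233,150), above the tube top at (228,178), so it is out by more than 10 mm. Back to the rack.

Request:
{"op": "move_arm", "data": {
  "targets": "-1 -2 0.53 0 0 0 0; -1 -3.72 1 0 0 0 0; -1 -3.72 1 0 0 0 0; -1 -3.72 1 0 0 0 0; -1 -3.72 1 0 0 0 0"
}}

```text
clock: 17.07
eef_pos: [533.3, 73.8, 266.3]
tool_rot: [-3.141, 0.001, 1.192]
force: [1.1, -0.7, -0.9]
width: 16.9
gripper_force: 58.6
```

Request:
{"op": "move_arm", "data": {
  "targets": "-1 -3.72 1 0 0 0 0; -1 -3.72 1 0 0 0 0; -1 -3.72 1 0 0 0 0; -1 -3.72 1 0 0 0 0; -1 -3.72 1 0 0 0 0"
}}

```text
clock: 17.48
eef_pos: [510.9, -117.6, 266.4]
tool_rot: [-3.141, 0.0, 1.192]
force: [0.2, 0.3, -0.8]
width: 16.7
gripper_force: 58.6
```

Request:
{"op": "move_arm", "data": {
  "targets": "-1 -3.72 1 0 0 0 0; -1 -3.72 1 0 0 0 0; -1 -1.12 0.52 0 0 0 0; -1 0 0 0 0 0 0; -1 0 0 0 0 0 0"
}}

```text
clock: 17.9
eef_pos: [502.9, -205.2, 266.3]
tool_rot: [-3.14, -0.0, 1.189]
force: [0.6, 1.2, -0.9]
width: 16.5
gripper_force: 58.6
```

Request:
{"op": "move_arm", "data": {
  "targets": "-1 0 0 4 0 0 0; -1 0 0 4 0 0 0; -1 0 0 4 0 0 0; -1 0 0 2 0 0 0; -1 0 0 0 0 0 0"
}}

```text
clock: 18.32
eef_pos: [500.7, -200.5, 122.2]
tool_rot: [-3.131, -0.001, 1.194]
force: [0.1, 0.5, -0.3]
width: 16.6
gripper_force: 58.9
```

Run:
```python
from h import *
P=[]
for i in range(6):
    s=grab("scene"); P.append(read_state()["eef_pos"])
p=np.mean(P,0);print(p,read_state()["tool_rot"],read_state()["force"])
cv2.imwrite("pics/c7.png",cv2.resize(s["color"][295:395,205:305,::-1],None,fx=6,fy=6,interpolation=cv2.INTER_CUBIC))
for q in(p-[0,0,56.9],[502.4,-204.2,30],p+[0,0,38]):print(((proj(s,q)-[205,295])+.45)*6)
```

```text
[ 504.09452095 -203.97255259  127.45138563] [ 3.13812527e+00 -3.27762899e-04  1.19209629e+00] [ 0.25011543 -0.40960053 -0.50010116]
[202.14286483 354.86600302]
[213.90821605 450.84442535]
[158.3630869  102.79716695]
```

View pics/c7.png

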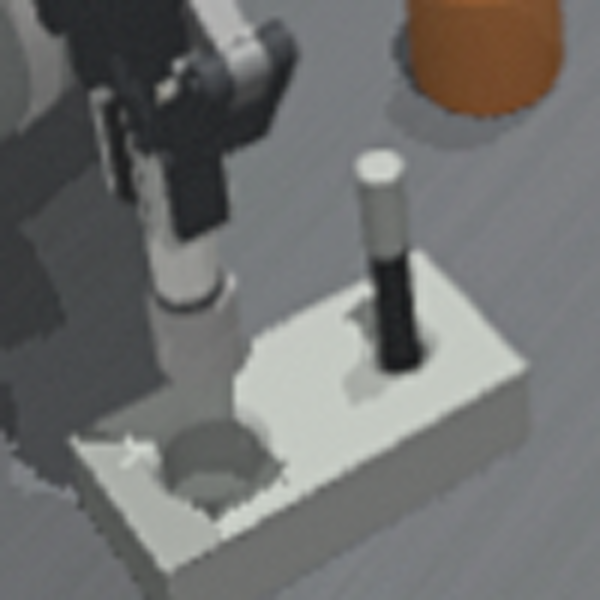

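Scene crop: the hole rim looks centred near (217,463), rack corners at (75,440), (168,572), (527,365), (418,255). The gauge's ring (26 mm above the mouth) is at about (187,300). I'll compare these in the same view.

Run:
```python
from h import *
import pickle
s=pickle.load(open("scene0.pkl","rb"))
px=lambda x,y:(x/6-.45+205,y/6-.45+295)
C=[at_z(s,*px(x,y),30) for x,y in[(418,255),(75,440),(168,572),(527,365)]]
print(np.round(C,1),np.mean(C,0)); 
C=np.array(C); yv=((C[0]-C[1])+(C[3]-C[2]))/2; print("len",np.linalg.norm(yv),np.linalg.norm(C[0]-C[3]),np.degrees(np.arctan2(yv[0],yv[1])))
print("hole from corners",np.mean(C,0)-30*yv/np.linalg.norm(yv),"rim",at_z(s,*px(217,463),30))
p=np.array([504.09,-203.97,127.45])
for z in(-30.9,-56.9):print((proj(s,p+[0,0,z])-[205,295]+.45)*6)
print("ring obs",at_z(s,*px(187,300),127.45-30.9))
for i in range(3): grab("top"); print(read_state()["eef_pos"])
```

```text
[[ 508.6 -112.5   30. ]
 [ 464.7 -221.    30. ]
 [ 518.3 -243.3   30. ]
 [ 563.1 -132.7   30. ]] [ 513.66597935 -177.39126605   30.        ]
len 118.13203068190354 58.11651339574776 22.02116906326089
hole from corners [ 502.41750532 -205.20262761   30.        ] rim [ 505.99509202 -207.18971408   30.        ]
[190.77612352 289.21260011]
[202.13675956 354.85725053]
ring obs [ 505.75894881 -207.56929937   96.55      ]
[ 504.50692793 -204.88870298  128.45470926]
[ 504.2724832  -204.87069242  128.2062399 ]
[ 504.03182477 -204.79782726  127.93086986]
```

Gauge and hole line up: hole (502.4,-205.0), TCP within 1–2 mm and settling. Descend slowly.

Request:
{"op": "move_arm", "data": {
  "targets": "-1 0 0 0 0 0 0; -1 0 0 1 0 0 0; -1 0 0 1 0 0 0; -1 0 0 1 0 0 0; -1 0 0 0 0 0 0"
}}

```text
clock: 19.18
eef_pos: [501.7, -203.9, 94.2]
tool_rot: [-3.137, -0.0, 1.191]
force: [-0.2, 0.1, -1.6]
width: 16.9
gripper_force: 58.9
```

Request:
{"op": "move_arm", "data": {
  "targets": "-1 0 0 0 0 0 0; -1 0 0 0 0 0 0; -1 0 0 0 0 0 0"
}}

```text
clock: 19.43
eef_pos: [503.5, -205.0, 96.9]
tool_rot: [3.141, 0.0, 1.191]
force: [-0.0, 0.1, -1.0]
width: 16.8
gripper_force: 58.9
```

Request:
{"op": "move_arm", "data": {
  "targets": "-1 0 -0.04 0.5 0 0 0; -1 0 0 0.5 0 0 0; -1 0 0 0.3 0 0 0; -1 0 0 0 0 0 0; -1 0 0 0 0 0 0"
}}

```text
clock: 19.85
eef_pos: [502.7, -204.5, 83.5]
tool_rot: [-3.141, -0.0, 1.191]
force: [0.2, 0.7, -0.4]
width: 16.3
gripper_force: 58.9
```

Request:
{"op": "move_arm", "data": {
  "targets": "-1 0 0 0.4 0 0 0; -1 0 0 0.4 0 0 0; -1 0 0 0.4 0 0 0; -1 0 0 0 0 0 0; -1 0 0 0 0 0 0"
}}

```text
clock: 20.27
eef_pos: [502.7, -204.5, 71.4]
tool_rot: [-3.141, -0.0, 1.191]
force: [-0.5, 0.0, -0.3]
width: 16.4
gripper_force: 58.9
```

In the hole. Down the last 6 mm to the floor.

Request:
{"op": "move_arm", "data": {
  "targets": "-1 0 0 0.2 0 0 0; -1 0 0 0.2 0 0 0; -1 0 0 0 0 0 0; -1 0 0 0 0 0 0"
}}

```text
clock: 20.6
eef_pos: [502.9, -204.6, 67.7]
tool_rot: [-3.141, 0.0, 1.191]
force: [-0.2, 0.2, -0.8]
width: 16.6
gripper_force: 58.9
```

Request:
{"op": "move_arm", "data": {
  "targets": "-1 0 0 0.1 0 0 0; -1 0 0 0.1 0 0 0; -1 0 0 0 0 0 0; -1 0 0 0 0 0 0"
}}

```text
clock: 20.93
eef_pos: [502.9, -204.6, 65.7]
tool_rot: [-3.141, -0.0, 1.191]
force: [0.7, -0.4, -1.2]
width: 16.3
gripper_force: 58.9
```

Request:
{"op": "move_arm", "data": {
  "targets": "-1 0 0 0.1 0 0 0; -1 0 0 0 0 0 0; -1 0 0 0 0 0 0"
}}

```text
clock: 21.18
eef_pos: [503.1, -204.7, 64.9]
tool_rot: [3.141, -0.0, 1.191]
force: [-1.1, -0.4, 0.3]
width: 16.8
gripper_force: 59.3
```

Request:
{"op": "move_arm", "data": {
  "targets": "-1 0 0 0.05 0 0 0; -1 0 0 0 0 0 0; -1 0 0 0 0 0 0"
}}

```text
clock: 21.43
eef_pos: [503.1, -204.7, 64.9]
tool_rot: [3.141, -0.0, 1.191]
force: [-1.5, 0.9, 4.9]
width: 16.4
gripper_force: 59.7
```

On the floor of the hole at the same height as at pick-up. Open and let it settle, then lift straight away.

Request:
{"op": "move_arm", "data": {
  "targets": "-0.5 0 0 0 0 0 0; -0.3 0 0 0 0 0 0; 0 0 0 0 0 0 0; 0.5 0 0 0 0 0 0; 1 0 0 0 0 0 0"
}}

```text
clock: 21.85
eef_pos: [502.9, -204.6, 64.2]
tool_rot: [-3.141, 0.0, 1.191]
force: [-0.2, 0.1, -0.1]
width: 65.4
gripper_force: 0.0
```

Request:
{"op": "move_arm", "data": {
  "targets": "1 0 0 0 0 0 0; 1 0 0 0 0 0 0; 1 0 0 0 0 0 0; 1 0 0 0 0 0 0; 1 0 0 0 0 0 0"
}}

```text
clock: 22.27
eef_pos: [502.9, -204.6, 64.3]
tool_rot: [-3.142, -0.0, 1.191]
force: [0.2, 1.4, -0.8]
width: 85.4
gripper_force: 0.0
```

Request:
{"op": "move_arm", "data": {
  "targets": "1 0 0 -1 0 0 0; 1 0 0 -2 0 0 0; 1 0 0 -3 0 0 0; 1 0 0 -4 0 0 0; 1 0 0 -4 0 0 0"
}}

```text
clock: 22.68
eef_pos: [502.0, -204.5, 206.0]
tool_rot: [-3.14, 0.0, 1.191]
force: [0.4, 0.1, 0.1]
width: 85.6
gripper_force: 0.0
```

Request:
{"op": "move_arm", "data": {
  "targets": "1 0 0 -4 0 0 0; 1 0 0 -4 0 0 0; 1 0 0 -2 0 0 0; 1 0 0 0 0 0 0; 1 0 0 0 0 0 0"
}}

```text
clock: 23.1
eef_pos: [503.2, -204.7, 305.9]
tool_rot: [3.139, -0.001, 1.191]
force: [-0.2, 0.6, -0.3]
width: 85.2
gripper_force: 0.0
```

Run:
```python
from h import *
for i in range(3): s=grab("scene")
print(read_state()["eef_pos"],read_state()["force"])
cv2.imwrite("pics/c8.png",cv2.resize(s["color"][300:400,205:305,::-1],None,fx=6,fy=6,interpolation=cv2.INTER_CUBIC))
for q in([502.4,-204.9,8],[502.4,-204.9,34],[502.4,-204.9,103],[502.4,-204.9,115]):print(((proj(s,q)-[205,300])+.45)*6)
```

```text
[ 502.06883642 -203.94991836  303.10818308] [-0.17614729 -0.20284152 -0.62147495]
[221.18913087 473.3394145 ]
[210.71107436 413.12734226]
[180.88500564 242.4872644 ]
[175.37219215 211.06951742]
```

View pics/c8.png

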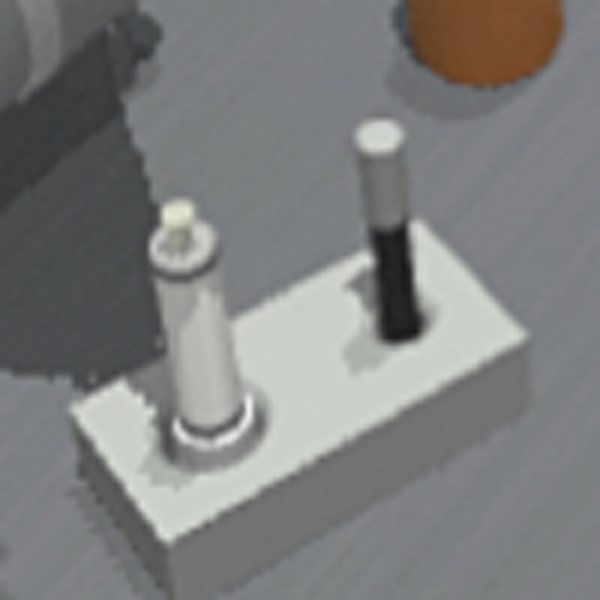

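The gauge stands upright in its hole: tube top at (183,248), rod button at (178,212), about 12 mm out. The pen hasn't moved. Handing in.

```bash
python3 -c "
from h import *
print(order.finish_job())"
```

```text
the job is handed in; nothing more can be done
None
```

I pressed the gauge home on the farthest tank's valve at about 16–18 N for over two seconds, then stood it upright in its own rack hole with the rod about 12 mm out; the job is handed in, but no verdict came back.

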